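# Fish the long rod out of the beam enclosure

### The job

Take the long steel rod out of the beam enclosure through the hatch in its amber lid: it is longer than the hatch, so slide it endways, tilt it so that one end comes up through the hatch while the other is still under the lid, and draw it out without forcing it. Finish while holding it in the gripper, steady and roughly level, with all of it some 5 cm or more above the lid. Leave the lens cap on the lid and everything else on the table where they are.

Things in the scene. Friction and masses are not known exactly. Their poses are not given: they have to be found in the camera images.
- enclosure: shallow grey metal box fixed to the table, 170 mm (its x) by 360 mm (its y, the long way), 84 mm high; origin at the centre of its underside, z up; floor 5 mm, walls 4 mm thick. Amber lid 4 mm thick (underside 80 mm above the table) with an open hatch in the middle. Inside, the long middle line is free to y = +-176 mm; small optics stand in corners (58, 145) and (-58, -145) mm
- hatch (a point): centre of the open hatch, 150 mm along x by 180 mm along y, edged with yellow tape, level with the lid's top (84 mm above the table); axes as the enclosure's. Below it at y = +-78 mm two V saddles, 8 mm thick, 44 mm above the table at their tips and within 16 mm of the middle line, carry the rod
- rod: round steel rod, 12 mm in diameter, 240 mm long, about 0.2 kg, an orange band 16 mm wide round its middle; origin at its centre (of mass too), y axis along the rod. It starts level in the saddles on the enclosure's long middle line, axis 42 mm above the table (38 mm below the lid's underside), shifted up to 20 mm endways, both ends under the lid
- rod_a (a point): centre of the rod's end face at its +y end, 120 mm from its centre
- rod_b (a point): centre of the rod's end face at its -y end, 120 mm from its centre
- lens_cap: black lens cap, a disc 40 mm across and 12 mm high, lying loose on the enclosure's lid near one end; origin at the centre of its underside
- driver: screwdriver with a red handle, loose on the table to the robot's right
- lens_tube: black lens tube, ring 35 mm across and 50 mm high, standing on the table to the right; origin at the centre of its underside
- post_base: steel post on a round foot, 40 mm across and 80 mm high, standing on the table to the left; origin at the centre of its underside
- parts_tray: blue divided parts tray, 140 x 100 x 22 mm, on the table to the left; origin at the centre of its underside
- wipes_jar: clear jar with a white cap, 60 mm across and 80 mm high, on the table to the right; origin at the centre of its underside
Not all that is in view belongs to the job. What is meant by the rod is not green, and is the larger of those in its own colour.

How it is judged:
By the outcome, as a careful person would: the job done as asked, in the order asked, and still so for the second after the job is handed in, while the arm keeps its last pose, push and grip.
It also fails if it takes over 45 s, if anything falls off the work surface, if the arm or the gripper's body presses on something with over 40 N, if the wrist force passes 120 N, or if a joint passes its speed limit or range.

### The arm

A 6-joint arm with a two-finger parallel gripper is mounted at the origin on the work surface. World frame = base frame: x ahead of the robot, y to its left, z up, the work surface at z = 0. Lengths are in m, angles in rad, forces in N, time in s.
With the tool pointing down it reaches from about 0.35 to 0.95 m from the base axis. Payload 17.4 kg.
Tool frame: the origin (TCP) lies at the very end of the fingers, on their centre line; the grasp point (between the pads) lies 19 mm behind it (robot.grip_point_offset is the z of the grasp point in the tool frame, in m); z points along the fingers, y is the line along which they close (so a half turn about z gives the same grasp; the last joint's range is limited). The gripper opens to 93 mm and grips with 3 to 60 N. Pads are 15 mm wide; open, the fingers measure 128 mm over their backs; the gripper's body (75 mm by 188 mm) begins 65 mm behind the grasp point.
Start: joints at [1.243, 0.116, 1.442, -0, 1.584, -0.038], TCP at [0.193, 0.647, 0.219] pointing down, gripper open.
Joint ranges: [-2.83, 2.83], [-0.83, 2.19], [0.07, 2.5], [-1.14, 4.28], [0.01, 3], [-2.97, 2.97]. Speed limits (rad/s): [1.89, 1.89, 2.22, 3.14, 3.14, 3.14].

### API

Orientations are given as a rotation vector (axis times angle).
In Python, from cell import robot gives the robot as it stands.
- The arm moves only by the tool jog_arm, never from a script. Its argument "moves" is text: rows parted by semicolons, each of 7 numbers parted by spaces: the opening, from 0 (shut) to 1 (fully open), then the shift along the tool's x, y, z in m, then the turn, a rotation vector about the tool's x, y, z in degrees. A call has 1 to 20 rows; each row shifts and turns the commanded pose from where the row before left it, along the tool's axes as they then stand; what a row does not reach is not made up. A row lasts 1/12 s, in which the tool goes at most 41.7 mm and 7.16 degrees, less where a joint would pass 70% of its speed; a pose out of reach is approached as far as the arm can. A call with a gripper value outside its range is refused whole. The fingers move at their own pace and stop on an object; the grip force is fixed at half the most. Time passes only in rows, so rows that do not move let the fingers close. It gives the time, the measured TCP pose, the force, the opening and the grip force at its end, in the units of the state.
- robot.observe(): the state, without advancing time (a new reading comes with each control period).
- robot.snapshot(name): name is "scene" or "top" or "wrist"; returns the picture (420x560x3 uint8, red, green, blue); there is no depth.
- robot.camera_model(name): a dict with "mtx" (3x3 intrinsics, pixels), "T" (4x4, takes a point from camera to world coordinates). Camera axes: x right, y up, looking along -z (the intrinsics and any distortion apply to the point x, -y, -z); pixel columns grow to the right and rows downward; lengths in m; the calibration is good to about 2 mm. A picture is of the moment at which its call begins: read the wrist's pose just before it. camera_model takes no time and is no camera call; for the wrist camera it gives the pose at the moment of the call.
- robot.job_done(): hands the job in; it is judged then, once.
The state is a dict: "time_s": time; "q": joint angles; "qvel": joint speeds; "tau": joint torques, N m; "eef_pos": TCP position; "tool_rot": TCP orientation; "contact_force": force on the tool from outside, world axes, zero at the start; "torque": the same for the moment, N m; "finger_gap": opening from 0.0 (shut) to 1.0 (fully open); "gripper_force": force on a finger pad.
Only numpy, scipy, OpenCV 4.12 (cv2) and the standard library are available. Lean on these libraries where they do the work, as an engineer would, in place of code of your own. Each camera call takes 0.05 s, during which the arm holds its last target. There are 200 camera calls.

## Working session

There is one attempt and no reset: what is moved stays moved. The work goes in short steps, Python scripts to look and compute and a tool call to move; the robot and the scene stay as the last step left them, time stands still between calls to the robot, and variables do not carry over. Pictures are saved under pics/ and viewed, at most 10 in all, crops included, and the job is handed in when it is done.

Besides the shell and the picture viewer there is one more tool, called after "Call:" by a JSON object that holds its "name" and its "arguments". jog_arm: Moves the arm, as the interface text tells. Its arguments: {"type":"object","properties":{"moves":{"type":"string"}},"required":["moves"]}

```bash
ls; mkdir -p pics; python3 - <<'E'
from cell import robot
import cv2,numpy as np
a=robot.snapshot("scene");b=robot.snapshot("top")
cv2.imwrite("pics/a.png",a[...,::-1]);cv2.imwrite("pics/b.png",b[...,::-1])
for n in("scene","top","wrist"):
  c=robot.camera_model(n);print(n,{k:np.round(v,4).tolist() if not isinstance(v,str) else v for k,v in c.items()})
print(robot.observe(),robot.grip_point_offset)
E
```

```text
pics
scene {'mtx': [[391.1432, 0.0, 284.1264], [0.0, 391.1432, 205.2473], [0.0, 0.0, 1.0]], 'T': [[-0.7086, -0.4328, 0.5573, 1.0597], [0.7052, -0.4593, 0.5401, 0.571], [0.0223, 0.7757, 0.6307, 0.754], [0.0, 0.0, 0.0, 1.0]]}
top {'mtx': [[475.8175, 0.0, 276.3351], [0.0, 475.8175, 212.5185], [0.0, 0.0, 1.0]], 'T': [[-0.0173, 0.9954, -0.0944, 0.337], [-0.9997, -0.019, -0.0171, -0.0079], [-0.0188, 0.0941, 0.9954, 1.6226], [0.0, 0.0, 0.0, 1.0]]}
wrist {'mtx': [[377.1426, 0.0, 278.4455], [0.0, 377.1426, 210.0288], [0.0, 0.0, 1.0]], 'T': [[0.2854, -0.9152, -0.2846, 0.1117], [0.9584, 0.2721, 0.0859, 0.6705], [-0.0011, -0.2973, 0.9548, 0.3835], [0.0, 0.0, 0.0, 1.0]]}
{'time_s': 0.1, 'q': array([ 1.24320349e+00,  1.16426455e-01,  1.44221645e+00,  4.43704390e-06,
        1.58396523e+00, -3.77828667e-02]), 'qvel': array([ 3.75165417e-05, -1.04546757e-03, -1.45985479e-03,  1.87545696e-03,
        2.78972920e-03,  2.61945039e-05]), 'tau': array([ 2.87279341e-03, -7.22898817e+01, -6.23871088e+01,  7.82806054e-02,
        2.27704353e-02, -5.69154588e-05]), 'eef_pos': array([0.19283269, 0.64668077, 0.21797562]), 'tool_rot': array([-4.53613571e-01, -3.10848036e+00,  1.56721233e-03]), 'contact_force': array([ 0.06405878,  0.54732289, -0.63323673]), 'torque': array([ 0.00259381, -0.01175061,  0.03348454]), 'gripper_force': 0.0, 'finger_gap': 0.9971615845090555} -0.0188
```

View pics/a.png

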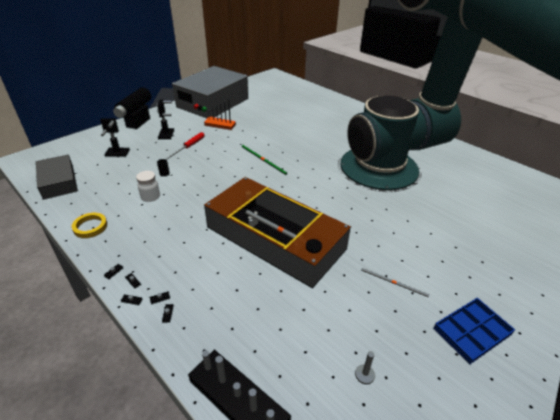

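View pics/b.png

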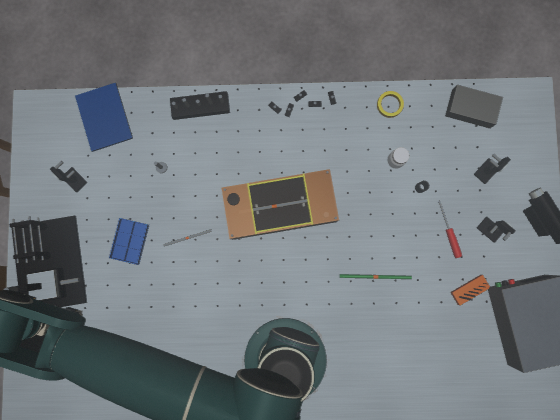

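The top view shows three rods: grey in the enclosure (280,204), short grey on the table (188,238) and green on the table (375,276). The one in the enclosure is meant, since it's steel and the larger of the greys. The cap is at (233,199), and the hatch is outlined in yellow around (280,204). Next I'll confirm with a crop and measure.

```bash
cat > h.py <<'E'
from cell import robot
import cv2,numpy as np
def ray(c,uv,z):
    """pixel -> world point on plane of height z"""
    d=np.linalg.inv(c["mtx"])@[uv[0],uv[1],1.]; d=c["T"][:3,:3]@(d*[1,-1,-1]); o=c["T"][:3,3]
    return o+d*(z-o[2])/d[2]
def proj(c,p):
    q=np.linalg.inv(c["T"])@np.append(p,1); q=q[:3]*[1,-1,-1]; q=c["mtx"]@q; return q[:2]/q[2]
def hatch(im,c):
    h=cv2.cvtColor(im,cv2.COLOR_RGB2HSV)
    m=cv2.inRange(h,(22,120,100),(36,255,255)); m=cv2.morphologyEx(m,cv2.MORPH_CLOSE,np.ones((3,3)))
    ct=max(cv2.findContours(m,cv2.RETR_EXTERNAL,cv2.CHAIN_APPROX_NONE)[0],key=lambda k:cv2.contourArea(cv2.convexHull(k)))
    P=np.array([ray(c,p[0],.084)[:2] for p in cv2.convexHull(ct)],np.float32)
    return cv2.minAreaRect(P)
E
python3 - <<'E'
from h import *
b=robot.snapshot("top");c=robot.camera_model("top")
print(hatch(b,c))
for n,uv,z in(("band",(273,205.5),.042),("endl",(253,208),.042),("endr",(305,201),.042),("cap",(233,199),.096),("smallL",(164,245),.006),("smallR",(211,231),.006)):print(n,ray(c,uv,z).round(4))
cv2.imwrite("pics/c.png",cv2.resize(b[150:270,150:350],None,fx=4,fy=4,interpolation=cv2.INTER_CUBIC)[...,::-1])
E
```

```text
((0.5126059055328369, 0.006880283355712891), (0.16312240064144135, 0.19095909595489502), 9.147884368896484)
band [0.5106 0.03   0.042 ]
endl [0.5035 0.097  0.042 ]
endr [ 0.5237 -0.0772  0.042 ]
cap [0.5284 0.1579 0.096 ]
smallL [0.3865 0.4045 0.006 ]
smallR [0.4313 0.2438 0.006 ]
```

View pics/c.png

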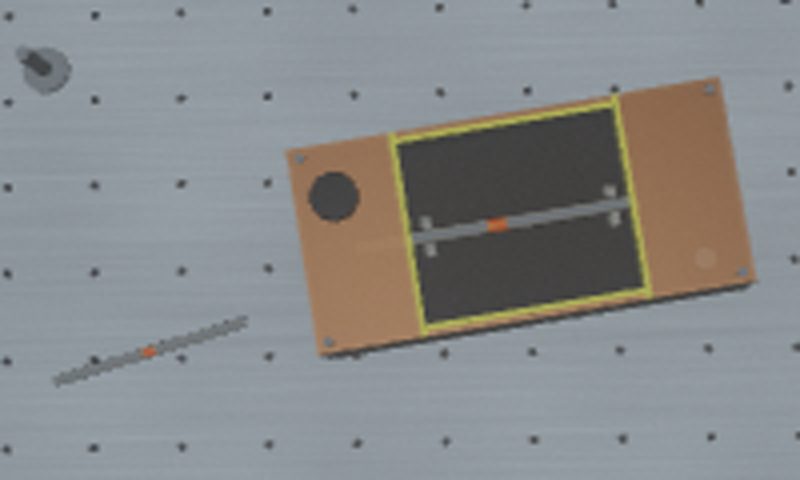

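The crop confirms it: the rod lies in the saddles with its band at crop (497,225), the hatch is outlined in yellow, and the cap sits at (333,196) on the +y side. The short grey rod at lower left is the decoy. The hatch measures 163x191 mm over the tape, which fits, and its yaw is about 9.1°. The rod is shifted about +2 cm in y. I'll turn the tool 64° and move to hover.

Call:
{"name": "jog_arm", "arguments": {"moves": "0.6 0 0 0 0 0 6.42;0.6 0 0 0 0 0 6.42;0.6 0 0 0 0 0 6.42;0.6 0 0 0 0 0 6.42;0.6 0 0 0 0 0 6.42;0.6 0 0 0 0 0 6.42;0.6 0 0 0 0 0 6.42;0.6 0 0 0 0 0 6.42;0.6 0 0 0 0 0 6.42;0.6 0 0 0 0 0 6.42"}}

```text
time_s: 0.98
eef_pos: [0.1929, 0.6468, 0.2183]
tool_rot: [2.043, 2.387, -0.001]
contact_force: [0.7, 0.6, -0.1]
finger_gap: 0.602
gripper_force: 0.0
```

Call:
{"name": "jog_arm", "arguments": {"moves": "0.6 -0.0369 0.012 0 0 0 0;0.6 -0.0369 0.012 0 0 0 0;0.6 -0.0369 0.012 0 0 0 0;0.6 -0.0369 0.012 0 0 0 0;0.6 -0.0369 0.012 0 0 0 0;0.6 -0.0369 0.012 0 0 0 0;0.6 -0.0369 0.012 0 0 0 0;0.6 -0.0369 0.012 0 0 0 0;0.6 -0.0369 0.012 0 0 0 0;0.6 -0.0369 0.012 0 0 0 0;0.6 -0.0369 0.012 0 0 0 0;0.6 -0.0369 0.012 0 0 0 0;0.6 -0.0369 0.012 0 0 0 0;0.6 -0.0369 0.012 0 0 0 0;0.6 -0.0369 0.012 0 0 0 0;0.6 -0.0369 0.012 0 0 0 0;0.6 -0.0369 0.012 0 0 0 0;0.6 -0.0369 0.012 0 0 0 0;0.6 0 0 0 0 0 0"}}

```text
time_s: 2.57
eef_pos: [0.5139, 0.0209, 0.218]
tool_rot: [2.041, 2.388, -0.002]
contact_force: [-0.7, 0.2, -0.6]
finger_gap: 0.601
gripper_force: 0.0
```

```bash
cat >> h.py <<'E'
from scipy.spatial.transform import Rotation as R
def st():
    o=robot.observe(); M=R.from_rotvec(o["tool_rot"]).as_matrix(); g=o["eef_pos"]+M[:,2]*robot.grip_point_offset
    print("t",round(o["time_s"],2),"tcp",o["eef_pos"].round(4),"grip",g.round(4),"\n",M.round(3),"F",o["contact_force"].round(1),"gap",round(o["finger_gap"],3),"gf",o["gripper_force"]);return o,M,g
E
python3 - <<'E'
from h import *
st();c=robot.camera_model("wrist");b=robot.snapshot("wrist")
np.savez("w1.npz",T=c["T"],mtx=c["mtx"],im=b)
cv2.imwrite("pics/d.png",b[...,::-1])
r=hatch(b,c);print(r)
h=cv2.cvtColor(b,cv2.COLOR_RGB2HSV);m=cv2.inRange(h,(3,150,100),(14,255,255))
n,l,s,ce=cv2.connectedComponentsWithStats(m)
for i in range(1,n):
  if s[i,4]>40:print(s[i],ce[i].round(1),ray(c,ce[i],.046).round(4))
E
```

```text
t 2.57 tcp [0.5139 0.0209 0.218 ] grip [0.5139 0.0209 0.2368] 
 [[-0.156  0.988 -0.001]
 [ 0.988  0.156 -0.001]
 [-0.001 -0.001 -1.   ]] F [-0.7  0.2 -0.6] gap 0.601 gf 0.0
((0.5094934701919556, 0.03241254389286041), (0.1690075397491455, 0.14682216942310333), 10.318755149841309)
[ 158    0  151   91 7506] [208.7  35.8] [0.4361 0.1377 0.046 ]
[ 314    0   80   92 3552] [369.   46.5] [0.5675 0.1502 0.046 ]
[166 102  16 171 474] [173.7 186.9] [0.4172 0.0058 0.046 ]
[368 104  17 159 468] [376.1 183.2] [0.6002 0.0383 0.046 ]
[268 171  15  17 177] [275.2 179.2] [0.5083 0.0276 0.046 ]
[ 206  314  146   31 2385] [271.6 333. ] [ 0.5298 -0.1351  0.046 ]
[280 385  71   2  94] [315.9 385.8] [ 0.5879 -0.1942  0.046 ]
```

View pics/d.png

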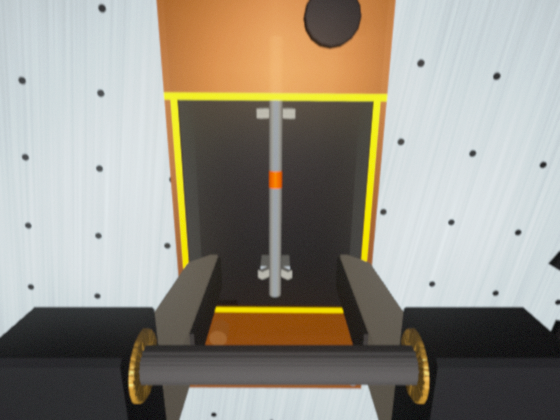

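The wrist view shows the band at (275,179), the rod running from (276,101) to its free -y end at (275,297), and the hatch's inner edges at about rows 101 and 308. The cap is at (332,18). Next I'll work out the rod line and hatch from these.

```bash
python3 - <<'E'
from h import *
d=dict(np.load("w1.npz"));c=d
for n,uv,z in(("rodtop",(276,105),.047),("rodend",(275.3,293),.047),("endface",(275.3,297),.042),("hTL",(179,101),.084),("hTR",(374,101),.084),("hBL",(215,308),.084),("hBR",(345,308),.084),("edgeTop",(276,101),.084),("edgeBot",(276,308.5),.084),("capc",(332,14),.096)):print(n,ray(c,uv,z).round(4))
im=d["im"];
for r in(120,150,210,240,280):
  row=im[r,255:296].astype(int).sum(1);w=np.where(row>row.min()+0.5*(row.max()-row.min()))[0]+255;print(r,w.min(),w.max(),ray(c,((w.min()+w.max())/2,r),.045).round(4))
E
```

```text
rodtop [0.4989 0.0923 0.047 ]
rodend [ 0.5263 -0.0875  0.047 ]
endface [ 0.5274 -0.0949  0.042 ]
hTL [0.4254 0.0848 0.084 ]
hTR [0.5724 0.108  0.084 ]
hBL [ 0.4718 -0.0902  0.084 ]
hBR [ 0.588  -0.0718  0.084 ]
edgeTop [0.4985 0.0964 0.084 ]
edgeBot [ 0.5264 -0.082   0.084 ]
capc [0.5277 0.1594 0.096 ]
120 270 281 [0.5004 0.0797 0.045 ]
150 270 281 [0.5045 0.0538 0.045 ]
210 270 280 [ 0.5127 -0.0019  0.045 ]
240 270 280 [ 0.5173 -0.0319  0.045 ]
280 270 280 [ 0.5239 -0.0742  0.045 ]
```

Call:
{"name": "jog_arm", "arguments": {"moves": "0.6 0.0056 -0.0046 0.005 0 0 0;0.6 0 0 0.02 0 0 0;0.6 0 0 0.02 0 0 0;0.6 0 0 0.02 0 0 0;0.6 0 0 0.02 0 0 0;0.6 0 0 0 0 0 0;0.6 0 0 0 0 0 0"}}

```text
time_s: 3.2
eef_pos: [0.5058, 0.0318, 0.1333]
tool_rot: [-2.034, -2.393, 0.001]
contact_force: [0.0, 0.0, 0.3]
finger_gap: 0.604
gripper_force: 0.0
```

```bash
python3 - <<'E'
from h import *
st();c=robot.camera_model("wrist");b=robot.snapshot("wrist")
cv2.imwrite("pics/e.png",b[...,::-1])
h=cv2.cvtColor(b,cv2.COLOR_RGB2HSV);m=cv2.inRange(h,(3,150,100),(14,255,255))
n,l,s,ce=cv2.connectedComponentsWithStats(m)
for i in range(1,n):
  if s[i,4]>40:print(s[i],ce[i].round(1),ray(c,ce[i],.046).round(4))
E
```

```text
t 3.2 tcp [0.5058 0.0318 0.1333] grip [0.5059 0.0318 0.1521] 
 [[-0.161  0.987 -0.001]
 [ 0.987  0.161  0.   ]
 [ 0.    -0.001 -1.   ]] F [0.  0.  0.3] gap 0.604 gf 0.0
[ 123    0  132  114 8819] [171.8  45.3] [0.4212 0.1306 0.046 ]
[ 312    0  143  118 6167] [413.7  56.4] [0.5705 0.1486 0.046 ]
[136 127  22 183 907] [146.9 216.4] [0.4127 0.0164 0.046 ]
[409 131  28 176 819] [422.4 216.5] [0.6046 0.0478 0.046 ]
[274 213  19  22 245] [283.6 223.4] [0.5088 0.0268 0.046 ]
```

View pics/e.png

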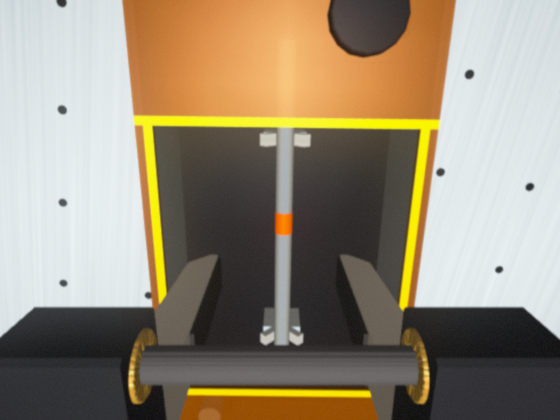

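The near view puts the band at (284,223), i.e. world (0.509, 0.027), which agrees with before. I'll correct by x -6 mm, y +2 mm and go down 110 mm.

Call:
{"name": "jog_arm", "arguments": {"moves": "0.6 -0.006 0.002 0 0 0 0;0.6 0 0 0.015 0 0 0;0.6 0 0 0.015 0 0 0;0.6 0 0 0.015 0 0 0;0.6 0 0 0.015 0 0 0;0.6 0 0 0.015 0 0 0;0.6 0 0 0.015 0 0 0;0.6 0 0 0.01 0 0 0;0.6 0 0 0.01 0 0 0;0.6 0 0 0 0 0 0;0.6 0 0 0 0 0 0;0.6 0 0 0 0 0 0"}}

```text
time_s: 4.25
eef_pos: [0.5103, 0.0249, 0.0246]
tool_rot: [2.036, 2.392, 0.001]
contact_force: [-0.4, -0.4, 0.6]
finger_gap: 0.597
gripper_force: 0.0
```

```bash
python3 -c "
from h import *
st();robot.snapshot('wrist')
c=robot.camera_model('wrist');b=robot.snapshot('wrist')
cv2.imwrite('pics/f.png',b[...,::-1])
h=cv2.cvtColor(b,cv2.COLOR_RGB2HSV);m=cv2.inRange(h,(3,150,100),(14,255,255))
n,l,s,ce=cv2.connectedComponentsWithStats(m)
for i in range(1,n):
  if s[i,4]>40 and s[i,4]<1500:print(s[i],ce[i].round(1),ray(c,ce[i],.046).round(4))
"
```

```text
t 4.25 tcp [0.5103 0.0249 0.0246] grip [0.5103 0.0249 0.0434] 
 [[-0.16   0.987  0.001]
 [ 0.987  0.16  -0.   ]
 [-0.     0.001 -1.   ]] F [-0.4 -0.4  0.6] gap 0.597 gf 0.0
[ 44   0  21  32 206] [53.6 13.9] [0.415  0.1199 0.046 ]
[ 83   0  44  38 197] [101.8  15.3] [0.4313 0.1222 0.046 ]
[105   0  30  64 461] [119.9  30.6] [0.4377 0.1183 0.046 ]
[492   0  18  30 125] [500.8  13.4] [0.567  0.1448 0.046 ]
[510  26   9  17  45] [514.1  35. ] [0.5738 0.139  0.046 ]
[508  44  14  24  76] [515.1  54. ] [0.5763 0.1332 0.046 ]
[471  46  12  27  58] [477.1  58.5] [0.5635 0.1296 0.046 ]
[155  63  12  14  41] [159.8  69. ] [0.4522 0.108  0.046 ]
[504  62  15  24  86] [510.6  72.6] [0.5768 0.127  0.046 ]
[441  65  15  14  55] [449.2  71.8] [0.5549 0.1237 0.046 ]
[   0  215   29  105 1059] [ 13.2 270. ] [0.3968 0.0187 0.046 ]
[538 242  20  51 101] [548.8 270.4] [0.6195 0.0544 0.046 ]
[264 272  29  37 671] [278.  290.2] [0.5083 0.027  0.046 ]
[532 292  13  28  79] [538.8 306.4] [0.6216 0.0373 0.046 ]
```

Call:
{"name": "jog_arm", "arguments": {"moves": "0.6 0.002 -0.0015 0.001 0 0 0;0.5 0 0 0 0 0 0;0.3 0 0 0 0 0 0;0.2 0 0 0 0 0 0;0.1 0 0 0 0 0 0;0 0 0 0 0 0 0;0 0 0 0 0 0 0;0 0 0 0 0 0 0;0 0 0 0 0 0 0;0 0 0 0 0 0 0;0 0 0 0 0 0 0;0 0 0 0 0 0 0"}}

```text
time_s: 5.35
eef_pos: [0.5092, 0.0267, 0.0235]
tool_rot: [2.035, 2.391, 0.003]
contact_force: [8.1, 1.4, 0.7]
finger_gap: 0.116
gripper_force: 30.0
```

Call:
{"name": "jog_arm", "arguments": {"moves": "0 0 0 -0.002 0 0 0;0 0 0 -0.003 0 0 0;0 0 0 -0.004 0 0 0;0 0 0 -0.003 0 0 0;0 0 0 0 0 0 0;0 0 0 0 0 0 0;0 0 0 0 0 0 0"}}

```text
time_s: 5.93
eef_pos: [0.5079, 0.0266, 0.0345]
tool_rot: [-2.036, -2.392, 0.0]
contact_force: [0.4, -0.8, -0.6]
finger_gap: 0.119
gripper_force: 30.0
```

```bash
python3 -c "
from h import *
st()
b=robot.snapshot('wrist');cv2.imwrite('pics/g.png',b[...,::-1])"
```

```text
t 5.93 tcp [0.5079 0.0266 0.0345] grip [0.5079 0.0266 0.0533] 
 [[-0.16   0.987 -0.   ]
 [ 0.987  0.16  -0.   ]
 [ 0.    -0.    -1.   ]] F [ 0.4 -0.8 -0.6] gap 0.119 gf 29.985627830028534
```

View pics/g.png

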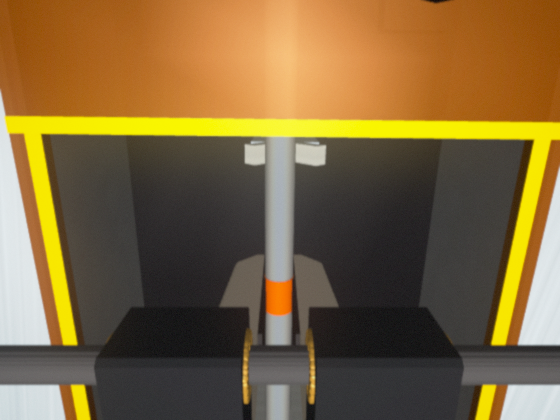

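The rod is held beside its band at (278,297), its axis is lifted to about 52 mm, and the forces are small. I'll slide it +24 mm endways toward +y.

Call:
{"name": "jog_arm", "arguments": {"moves": "0 0.003 0 0 0 0 0;0 0.004 0 0 0 0 0;0 0.005 0 0 0 0 0;0 0.005 0 0 0 0 0;0 0.004 0 0 0 0 0;0 0.003 0 0 0 0 0;0 0 0 0 0 0 0;0 0 0 0 0 0 0;0 0 0 0 0 0 0"}}

```text
time_s: 6.73
eef_pos: [0.5042, 0.0503, 0.0347]
tool_rot: [2.036, 2.392, -0.0]
contact_force: [-0.1, 0.8, -1.4]
finger_gap: 0.119
gripper_force: 30.0
```

Call:
{"name": "jog_arm", "arguments": {"moves": "0 -0.001 0 -0.002 0 -1 0;0 -0.001 0 -0.0033 0 -2 0;0 -0.001 0 -0.0033 0 -2 0;0 -0.001 0 -0.0033 0 -2 0;0 0 0 0 0 0 0;0 0 0 0 0 0 0;0 0 0 0 0 0 0"}}

```text
time_s: 7.32
eef_pos: [0.5046, 0.0469, 0.0466]
tool_rot: [1.975, 2.32, -0.12]
contact_force: [-0.8, -0.8, -1.5]
finger_gap: 0.122
gripper_force: 30.0
```

```bash
cat >> h.py <<'E'
def enc(p):
    a=np.radians(9.0);d=np.array(p[:2])-[.5125,.0071];return (d@[np.cos(a),np.sin(a)],d@[-np.sin(a),np.cos(a)])
E
python3 -c "
from h import *
o,M,g=st();print(enc(g))
b=robot.snapshot('scene');cv2.imwrite('pics/i.png',cv2.resize(b[150:300,180:380],None,fx=4,fy=4,interpolation=2)[...,::-1])"
```

```text
t 7.32 tcp [0.5046 0.0469 0.0466] grip [0.5043 0.0492 0.0652] 
 [[-0.159  0.987  0.019]
 [ 0.98   0.16  -0.12 ]
 [-0.121 -0.    -0.993]] F [-0.8 -0.8 -1.5] gap 0.122 gf 29.98537838459015
(np.float64(-0.0015415359459942596), np.float64(0.042832209700459395))
```

View pics/i.png

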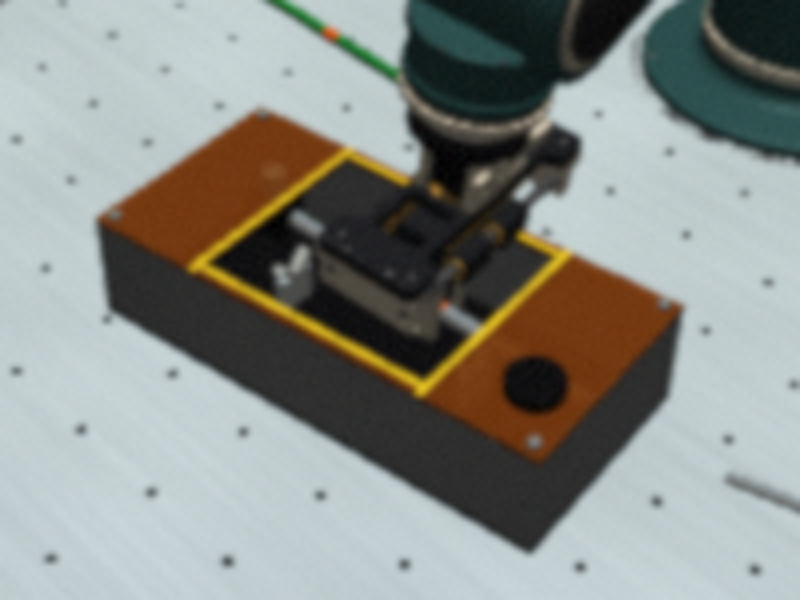

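The enlarged scene view shows the rod's -y tip at crop (292,218), inside the hatch edge and rising, with the other end under the lid. The cap is undisturbed at (535,383). I'll tilt further to about 12°.

Call:
{"name": "jog_arm", "arguments": {"moves": "0 -0.001 0 -0.002 0 -1.5 0;0 -0.001 0 -0.003 0 -2 0;0 -0.001 0 -0.002 0 -1.5 0;0 0 0 0 0 0 0;0 0 0 0 0 0 0;0 0 0 0 0 0 0"}}

```text
time_s: 7.87
eef_pos: [0.5049, 0.0449, 0.0538]
tool_rot: [1.929, 2.266, -0.202]
contact_force: [-0.1, 0.5, -1.7]
finger_gap: 0.123
gripper_force: 30.0
```

```bash
python3 -c "
from h import *
o,M,g=st();print(enc(g))
for s in(120,-120):
  p=g+M[:,0]*s/1000;print('end',enc(p),p[2])
b=robot.snapshot('scene');c=robot.camera_model('scene');print(proj(c,g-M[:,0]*.12)*1, (np.array(proj(c,g-M[:,0]*.12))-[180,150])*4)
cv2.imwrite('pics/j.png',cv2.resize(b[150:300,180:380],None,fx=4,fy=4,interpolation=2)[...,::-1])"
```

```text
t 7.87 tcp [0.5049 0.0449 0.0538] grip [0.5043 0.0487 0.0722] 
 [[-0.156  0.987  0.033]
 [ 0.966  0.16  -0.204]
 [-0.207 -0.    -0.978]] F [-0.1  0.5 -1.7] gap 0.123 gf 29.985322058200836
(np.float64(-0.001589933089229785), np.float64(0.04239256128014173))
end (np.float64(-0.001965523142514991), np.float64(0.15979797084285477)) 0.04740647855938866
end (np.float64(-0.0012143430359446324), np.float64(-0.07501284828257129)) 0.09703827230184704
[252.92640518 199.41452675] [291.70562072 197.65810701]
```

View pics/j.png

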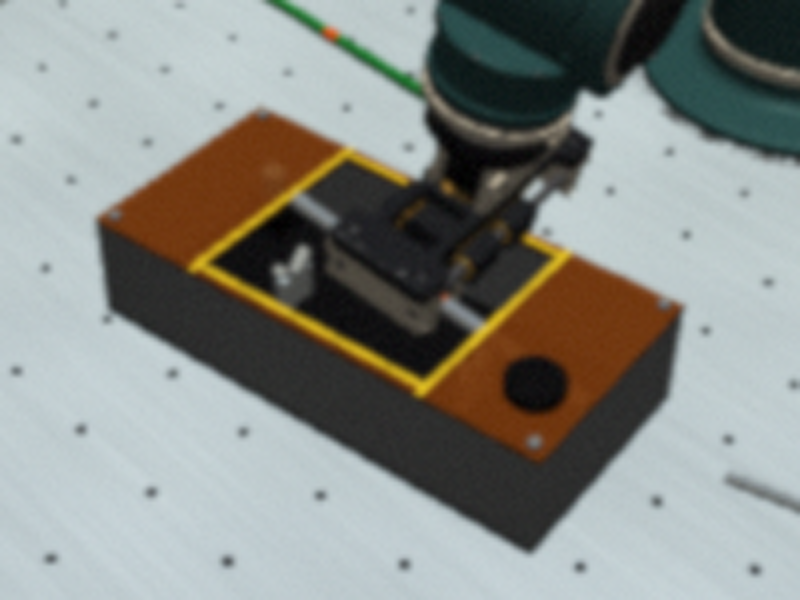

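The tip shows at (296,200) against a predicted (292,198), so the rod follows the gripper rigidly and the end is above the lid. I'll draw it out 95 mm along its axis.

Call:
{"name": "jog_arm", "arguments": {"moves": "0 -0.004 0 0 0 0 0;0 -0.007 0 0 0 0 0;0 -0.01 0 0 0 0 0;0 -0.01 0 0 0 0 0;0 -0.01 0 0 0 0 0;0 -0.01 0 0 0 0 0;0 -0.01 0 0 0 0 0;0 -0.01 0 0 0 0 0;0 -0.01 0 0 0 0 0;0 -0.007 0 0 0 0 0;0 -0.004 0 0 0 0 0;0 -0.003 0 0 0 0 0;0 0 0 0 0 0 0;0 0 0 0 0 0 0;0 0 0 0 0 0 0"}}

```text
time_s: 9.17
eef_pos: [0.5198, -0.0464, 0.0737]
tool_rot: [1.928, 2.266, -0.203]
contact_force: [-0.2, 0.4, -2.1]
finger_gap: 0.121
gripper_force: 30.0
```

```bash
python3 -c "
from h import *
o,M,g=st();print(enc(g))
for s in(120,-120):
  p=g+M[:,0]*s/1000;print('end',enc(p),p[2])
b=robot.snapshot('scene');c=robot.camera_model('scene')
for s in(.12,-.12):print((np.array(proj(c,g+M[:,0]*s))-[180,150])*4)
cv2.imwrite('pics/k.png',cv2.resize(b[150:300,180:380],None,fx=4,fy=4,interpolation=2)[...,::-1])"
```

```text
t 9.17 tcp [ 0.5198 -0.0464  0.0737] grip [ 0.5191 -0.0426  0.0921] 
 [[-0.157  0.987  0.033]
 [ 0.966  0.16  -0.205]
 [-0.208 -0.    -0.978]] F [-0.2  0.4 -2.1] gap 0.121 gf 29.985369443893433
(np.float64(-0.0012053235257529918), np.float64(-0.0500912414092787))
end (np.float64(-0.0016507477359299718), np.float64(0.06728882670883676)) 0.06712339433602209
end (np.float64(-0.0007598993155760058), np.float64(-0.16747130952739414)) 0.11699207010988073
[462.93779854 316.8795889 ]
[187.71985214 124.9175841 ]
```

View pics/k.png

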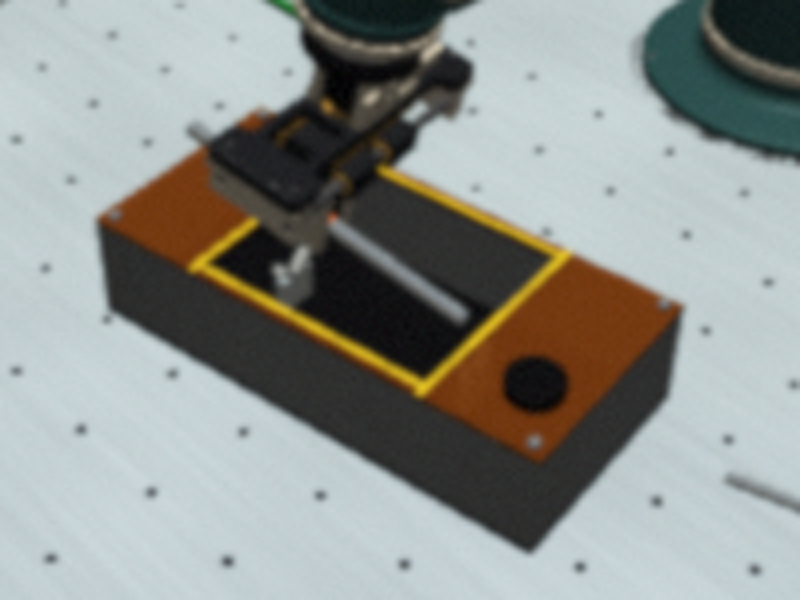

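The +y end is now free inside the hatch at (465,318). I'll raise it 110 mm straight up, then level it.

Call:
{"name": "jog_arm", "arguments": {"moves": "0 -0.0011 0 -0.0049 0 0 0;0 -0.0021 0 -0.0098 0 0 0;0 -0.0021 0 -0.0098 0 0 0;0 -0.0021 0 -0.0098 0 0 0;0 -0.0021 0 -0.0098 0 0 0;0 -0.0021 0 -0.0098 0 0 0;0 -0.0021 0 -0.0098 0 0 0;0 -0.0021 0 -0.0098 0 0 0;0 -0.0021 0 -0.0098 0 0 0;0 -0.0021 0 -0.0098 0 0 0;0 -0.0021 0 -0.0098 0 0 0;0 -0.0011 0 -0.0049 0 0 0;0 0 0 0 0 2 0;0 0 0 0 0 2 0;0 0 0 0 0 2 0;0 0 0 0 0 2 0;0 0 0 0 0 2 0;0 0 0 0 0 2 0;0 0 0 0 0 0 0;0 0 0 0 0 0 0"}}

```text
time_s: 10.88
eef_pos: [0.5199, -0.0474, 0.184]
tool_rot: [2.037, 2.391, -0.001]
contact_force: [0.1, -0.0, -1.8]
finger_gap: 0.121
gripper_force: 30.0
```

Call:
{"name": "jog_arm", "arguments": {"moves": "0 0 0 0 0 0 0;0 0 0 0 0 0 0;0 0 0 0 0 0 0;0 0 0 0 0 0 0"}}

```text
time_s: 11.22
eef_pos: [0.5199, -0.0468, 0.1841]
tool_rot: [2.035, 2.393, -0.0]
contact_force: [0.5, 0.8, -2.6]
finger_gap: 0.121
gripper_force: 30.0
```

```bash
python3 -c "
from h import *
o,M,g=st()
b=robot.snapshot('scene');cv2.imwrite('pics/l.png',cv2.resize(b[50:350,100:500],(800,600))[...,::-1])"
```

```text
t 11.22 tcp [ 0.5199 -0.0468  0.1841] grip [ 0.5199 -0.0467  0.2029] 
 [[-0.16   0.987  0.   ]
 [ 0.987  0.16  -0.   ]
 [-0.    -0.    -1.   ]] F [ 0.5  0.8 -2.6] gap 0.121 gf 29.985133409500122
```

View pics/l.png

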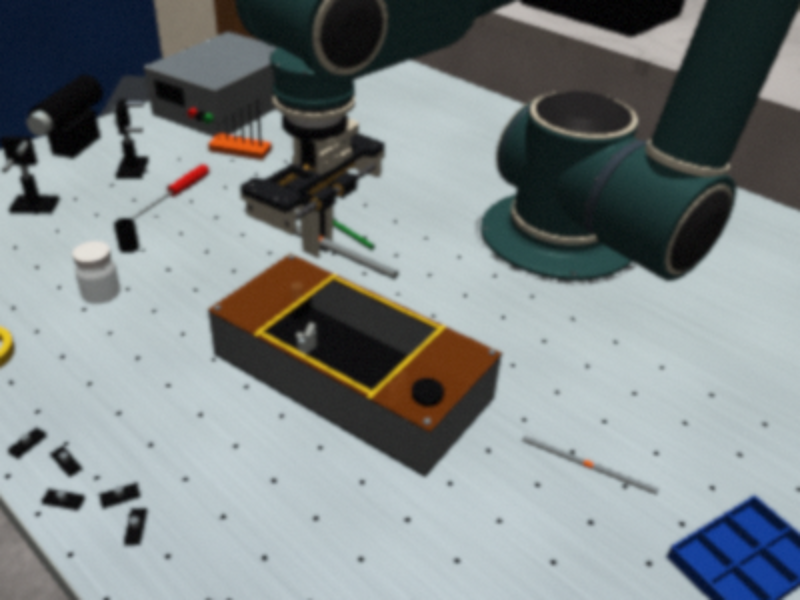

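The rod is level in the gripper with its end at (395,273), about 11 cm above the lid. The hatch is empty, the cap is still in place at (427,391), and nothing else has moved.

```bash
python3 -c "
from cell import robot
print(robot.job_done())"
```

```text
the job is handed in; nothing more can be done
None
```

The rod is out through the hatch and held level and steady about 11 cm above the lid, the lens cap and everything else in view are where they were, and the job is handed in (no verdict was returned).

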